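Lay out a comparison set on the measuring stage

ROBOT

A 6-joint arm with a two-finger parallel gripper is mounted at the origin on the work surface. World frame = base frame: x ahead of the robot, y to its left, z up, the work surface at z = 0. Lengths are in m, angles in rad, forces in N, time in s.
With the tool pointing down it reaches from about 0.25 to 0.775 m from the base axis. Payload 4 kg.
Tool frame: the origin (TCP) lies midway between the tips of the shut fingers; the grasp point (between the pads) lies 19 mm behind it; z points along the fingers, y is the line along which they close (so a half turn about z gives the same grasp; the last joint's range is limited). The gripper opens to 94 mm and grips with 3 to 60 N. Pads are 16 mm wide; open, the fingers measure 119 mm over their backs; the gripper's body (75 mm by 177 mm) begins 78 mm behind the grasp point.
Start: joints at [-1.332, 0.087, 1.371, -0, 1.684, -0.103], TCP at [0.184, -0.518, 0.206] pointing down, gripper open.
Joint ranges: [-3.1, 3.1], [-0.76, 2.03], [0.27, 2.55], [-1.08, 4.22], [0.17, 2.65], [-2.57, 2.57]. Speed limits (rad/s): [2.79, 2.79, 3.14, 3.14, 3.14, 3.14].

INTERFACE

Orientations are given as [roll, pitch, yaw] about the fixed x, y, z axes, in that order (R = Rz(yaw) Ry(pitch) Rx(roll)).
In Python, from bench import get_obs, snapshot, close_job gives the robot as it stands. The module is installed in compiled form; this text tells all that it offers.
- The arm moves only by the tool drive_tool, never from a script. Its argument "commands" is a list of rows, each a list of 6 numbers: the shift along the tool's x, y, z in units of 0.04 m (1.0 is 0.04 m), then the turn, a rotation vector about the tool's x, y, z in units of 0.1 rad (1.0 is 0.1 rad). In form: [[dx, dy, dz, wx, wy, wz], ...]. A call has 1 to 20 rows; each row shifts and turns the commanded pose from where the row before left it, along the tool's axes as they then stand; what a row does not reach is not made up. A row lasts 1/8 s, in which the tool goes at most 62.5 mm and 10.7 degrees, less where a joint would pass 70% of its speed; a pose out of reach is approached as far as the arm can. A call with a number of a shift or a turn outside -1 to 1 is refused whole. A call with a gripper value outside its range is refused whole. "gripper" is the closure, from 0 (fully open) to 1 (shut), set as the call begins (left out, the last holds). The fingers move at their own pace and stop on an object; the grip force is fixed at half the most. Time passes only in rows, so rows that do not move let the fingers close. It gives the time, the measured TCP pose, the force, the opening and the grip force at its end, in the units of the state.
- get_obs(): the state, without advancing time (a new reading comes with each control period).
- snapshot(name): name is "side" or "top" or "wrist"; returns a dict with "image" (420x560x3 uint8, blue, green, red), "range_z" (420x560 float32, m along the optical axis (not along the pixel's ray), 0 where there is no reading), "fx", "fy", "cx", "cy" (pixels), "k1" (the pictures are not rectified: a ray, as slopes to the right and down, at radius r is drawn at 1 + k1 r^2 times it, then the intrinsics apply), "rvec" (rotation vector, rad) and "tvec" (3), from world to camera coordinates, as OpenCV has them. Camera axes: x right, y down, z forward; pixel columns grow to the right and rows downward; lengths in m; the calibration is good to about 2 mm. A picture is of the moment at which its call begins.
- close_job(): hands the job in; it is judged then, once.
The state is a dict: "time": time; "joint_positions": joint angles; "qvel": joint speeds; "joint_torque": joint torques, N m; "tool_pos": TCP position; "ee_rot": TCP orientation; "wrist_force": force on the tool from outside, world axes, zero at the start; "wrist_torque": the same for the moment, N m; "width": finger opening in m; "finger_force": force on a finger pad.
Only numpy, scipy, OpenCV 4.12 (cv2) and the standard library are available. Lean on these libraries where they do the work, as an engineer would, in place of code of your own. Each camera call takes 0.05 s, during which the arm holds its last target. There are 200 camera calls.

TASK

Lay out the comparison set on the grey stage plate: the brass stepped disc centred on the green ring mark, the steel ring gauge centred on the orange ring mark, and the blue bush midway between those two, in line with them. Stand the white gauge block straight behind the blue bush (square to the row, on the side away from the robot), 90 mm from it centre to centre, with its long side parallel to the row, and put the red spacer centred on top of the brass disc. All five end upright, at rest and released, and the amber jar and the computer mouse stay where they are.

Things in the scene. Friction and masses are not known exactly. Their poses are not given: they have to be found in the camera images.
- plate: Fixed light-grey measuring-stage plate on the dark bench, 240 (x) x 300 (y) x 12 mm thick, two coloured ring marks painted on it. Origin: centre of its underside; its top is 12 mm above the bench. Its +x axis points away from the robot ('behind'), its y axis runs along the row through the two ring marks; the row lies 50 mm from the plate's centre on the robot's side (plate x = -50 mm), the marks at plate y = +100 and -100 mm, which is which varies.
- green_mark: Flat green painted ring, 76 mm outside and 62 mm inside diameter, on top of the plate (no height to speak of). Origin: its centre, on the plate's top surface.
- orange_mark: Flat orange painted ring, 76 mm outside and 62 mm inside diameter, on top of the plate (no height to speak of). Origin: its centre, on the plate's top surface.
- brass_disc: Loose stepped disc of brass, about 0.3 kg: base 60 mm diameter and 10 mm high, above it a boss of 36 mm diameter up to 34 mm total height, flat top. Origin: centre of its underside, z up. Starts on the bench beside the plate.
- steel_ring: Loose steel ring gauge, about 0.22 kg: 54 mm outside, 32 mm bore, 22 mm high, lying flat. Origin: centre of its underside, z up. Starts on the bench beside the plate.
- blue_bush: Loose blue stepped bush, solid, about 0.12 kg: flange 48 mm diameter and 10 mm high, above it a shank of 32 mm diameter up to 42 mm total height. Origin: centre of its underside, z up. Starts on the bench beside the plate.
- white_block: Loose white ceramic gauge block, about 0.2 kg: 24 mm (its x) x 70 mm (its y, the long side) x 36 mm high. Origin: centre of its underside, z up. Starts on the bench beside the plate, at any yaw.
- red_spacer: Loose solid red disc-shaped spacer, about 0.09 kg: 44 mm diameter, 22 mm high. Origin: centre of its underside, z up. Starts on the bench beside the plate.
- jar: Bystander: small amber jar with a white cap, 56 mm diameter, 65 mm high, standing loose on the bench. Origin: centre of its underside, z up.
- mouse: Bystander: grey computer mouse, 62 x 105 x 34 mm high, loose on the bench. Origin: centre of its underside, z up.
Things that resemble listed ones, but are neither listed nor needed, are in the scene too. Of the things shaped like the blue_bush, the blue one is meant.

How it is judged:
By the outcome, as a careful person would: the job done as asked, in the order asked, and still so for the second after the job is handed in, with the robot touching nothing.
It also fails if it takes over 122 s, if anything falls off the work surface, if the arm or the gripper's body presses on something with over 40 N, if the wrist force passes 120 N, or if a joint passes its speed limit or range.

## Working session

There is one attempt and no reset: what is moved stays moved. The work goes in short steps, Python scripts to look and compute and a tool call to move; the robot and the scene stay as the last step left them, time stands still between calls to the robot, and variables do not carry over. Pictures are saved under pics/ and viewed, at most 14 in all, crops included, and the job is handed in when it is done.

Besides the shell and the picture viewer there is one more tool, called after ">>>" by a JSON object that holds its "op" and its "data". drive_tool: Moves the arm, as the interface text tells. Its arguments: {"type":"object","properties":{"commands":{"type":"array"},"gripper":{"type":"number"}},"required":["commands"]}

```bash
mkdir -p pics; python3 - <<'E'
from bench import *
import cv2,pickle
o=get_obs();print(o)
for n in("top","side"):
    s=snapshot(n);pickle.dump(s,open(n+'.pkl','wb'));cv2.imwrite(f'pics/{n}0.png',s['image'])
    print({k:v for k,v in s.items() if k not in('image','range_z')})
E
```

```text
{'time': 0.0, 'joint_positions': array([-1.33207893e+00,  8.79665476e-02,  1.37224974e+00,  2.86332649e-05,
        1.68357839e+00, -1.03121030e-01]), 'qvel': array([ 9.20000415e-05,  5.21260529e-04, -8.83624996e-04,  2.27977263e-03,
        4.87795559e-04,  9.34603450e-04]), 'joint_torque': array([ 1.42241197e-04, -3.40183318e+01, -3.02423966e+01,  7.16533000e-02,
        3.30092758e-02, -1.68524903e-04]), 'tool_pos': array([ 0.18423621, -0.51764965,  0.20430015]), 'ee_rot': array([-3.13940526e+00, -2.54979404e-04,  3.41841342e-01]), 'wrist_force': array([-0.28270836,  0.80981427,  0.15426421]), 'wrist_torque': array([-0.02392552, -0.04586892,  0.01664891]), 'finger_force': 0.0, 'width': 0.09443677868525137}
{'fx': 457.5926180194343, 'fy': 457.5926180194343, 'cx': 281.13525546663715, 'cy': 208.47227649025788, 'k1': -0.13608172139952937, 'rvec': array([ 2.12093205, -2.09085932,  0.23631104]), 'tvec': array([-0.04647649,  0.52088461,  1.05714634])}
{'fx': 538.1244558280576, 'fy': 538.1244558280576, 'cx': 279.7223027370318, 'cy': 219.34090146693214, 'k1': 0.007692035953661446, 'rvec': array([ 2.2073408 , -0.8450601 ,  0.35086989]), 'tvec': array([-0.39782468,  0.27932157,  1.17099908])}
```

View pics/top0.png

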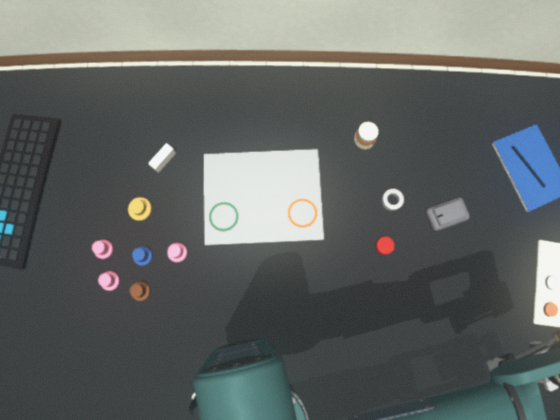

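View pics/side0.png

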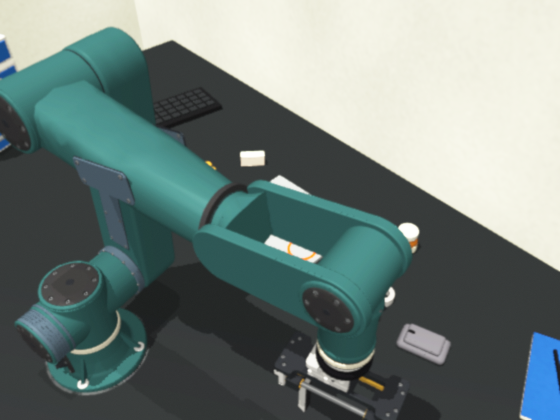

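Candidates: for the blue bush, blue at (142,256), pink at (102,249), (108,281) and (177,252), and brown at (140,291). I choose blue (142,256). The brass disc is the yellow one at (140,209), the steel ring is at (393,199) and the red spacer at (386,245). The orange and white discs on the card at (551,310) and (552,283) are distractors. The white block is at (162,157). Next I check these in a crop and measure them.

```bash
cat >h.py <<'E'
import numpy as np,cv2
def cam(s):
    K=np.array([[s['fx'],0,s['cx']],[0,s['fy'],s['cy']],[0,0,1]]);R=cv2.Rodrigues(np.array(s['rvec']))[0]
    return K,np.array([s['k1'],0,0,0.]),R,np.array(s['tvec']).ravel()
def rays(s,uv):
    K,d,R,t=cam(s);p=cv2.undistortPoints(np.array(uv,float).reshape(-1,1,2),K,d).reshape(-1,2)
    return np.c_[p,np.ones(len(p))],R,t
def plane(s,uv,h):
    r,R,t=rays(s,uv);c=-R.T@t;w=r@R;return c+w*((h-c[2])/w[:,2])[:,None]
def cloud(s,mask):
    v,u=np.nonzero(mask&(s['range_z']>0));r,R,t=rays(s,np.c_[u,v]);z=s['range_z'][v,u]
    return np.c_[u,v],(r*z[:,None]-t)@R
def hsv(s):
    return [c.astype(int) for c in cv2.split(cv2.cvtColor(s['image'],cv2.COLOR_BGR2HSV))]
def box(m,u0,v0,r):
    b=np.zeros_like(m);b[max(0,v0-r):v0+r,max(0,u0-r):u0+r]=1;return m&b
E
python3 - <<'E'
import pickle;from h import *
s=pickle.load(open('top.pkl','rb'));im=s['image'];H,S,V=hsv(s)
cv2.imwrite('pics/crop1.png',np.hstack([cv2.resize(im[135:305,85:200],None,fx=3.4,fy=3.4,interpolation=2),cv2.resize(im[110:280,340:480],None,fx=2.8,fy=3.4,interpolation=2)]))
def rep(n,m,h):
    uv,P=cloud(s,m);print(n,len(uv),'zpct',np.percentile(P[:,2],[5,25,50,75,95]).round(3))
    top=P[:,2]>h-.006
    q=plane(s,uv,h);
    if top.sum()>5:
        t=q[top];(c,r)=cv2.minEnclosingCircle(t[:,:2].astype(np.float32));print('  top n',top.sum(),'mean',t.mean(0).round(4),'circ',np.round(c,4),round(r,4),'boxrect',cv2.minAreaRect(t[:,:2].astype(np.float32)))
B=lambda u,v,r=20:box(np.ones(V.shape,bool),u,v,r)
sat=(S>90)&(V>50)
rep('brass',B(140,209,16)&sat,.034)
rep('blue',B(142,256,14)&sat,.042)
rep('red',B(386,245,15)&sat,.022)
rep('ring',B(393,199,16)&(V>110),.022)
rep('block',B(162,157,22)&(V>110),.036)
rep('jar',B(367,133,22)&(V>90),.065)
rep('mouse',B(448,214,28)&(V>70),.034)
for n,lo,hi,u,v in(('green',45,90,223,216),('orange',5,25,302,213)):
    m=B(u,v,22)&(S>80)&(H>lo)&(H<hi);uv,P=cloud(s,m);q=plane(s,uv,.012)[:,:2]
    c,ax,a=cv2.fitEllipse(q.astype(np.float32));print(n,len(q),'z',np.median(P[:,2]),'mean',q.mean(0),'ell',c,ax)
m=(B(263,197,75)&(V>120)).astype(np.uint8);cs=max(cv2.findContours(m,0,1)[0],key=cv2.contourArea)
print('plate',cv2.minAreaRect(plane(s,cs.reshape(-1,2),.012)[:,:2].astype(np.float32)))
E
```

```text
brass 456 zpct [-0.001  0.008  0.011  0.031  0.035]
  top n 152 mean [0.5268 0.3264 0.034 ] circ [0.5267 0.3261] 0.0186 boxrect ((0.5272625684738159, 0.32548269629478455), (0.03418254479765892, 0.03366948664188385), 47.92229080200195)
blue 308 zpct [0.001 0.009 0.022 0.041 0.043]
  top n 135 mean [0.4058 0.309  0.042 ] circ [0.4052 0.3088] 0.0169 boxrect ((0.4060683846473694, 0.30871644616127014), (0.03200603276491165, 0.03043615259230137), 66.51958465576172)
red 295 zpct [-0.001  0.019  0.021  0.022  0.024]
  top n 244 mean [ 0.4389 -0.2999  0.022 ] circ [ 0.4388 -0.2997] 0.0228 boxrect ((0.4388140141963959, -0.30071669816970825), (0.04304395243525505, 0.04308004677295685), 88.42969512939453)
ring 331 zpct [-0.002  0.01   0.02   0.022  0.025]
  top n 218 mean [ 0.5594 -0.3229  0.022 ] circ [ 0.5595 -0.323 ] 0.0278 boxrect ((0.5589925646781921, -0.3230750858783722), (0.04938042163848877, 0.05296100676059723), 87.88760375976562)
block 434 zpct [-0.002  0.01   0.032  0.035  0.038]
  top n 250 mean [0.6609 0.2736 0.036 ] circ [0.6619 0.2753] 0.0364 boxrect ((0.6604090332984924, 0.273905
[... 812 characters left out ...]

  File "h.py", line 6, in rays
    K,d,R,t=cam(s);p=cv2.undistortPoints(np.array(uv,float).reshape(-1,1,2),K,d).reshape(-1,2)
                     ~~~~~~~~~~~~~~~~~~~^^^^^^^^^^^^^^^^^^^^^^^^^^^^^^^^^^^^^^^^
cv2.error: OpenCV(4.12.0) /io/opencv/modules/calib3d/src/undistort.dispatch.cpp:347: error: (-215:Assertion failed) CV_IS_MAT(_src) && CV_IS_MAT(_dst) && (_src->rows == 1 || _src->cols == 1) && (_dst->rows == 1 || _dst->cols == 1) && _src->cols + _src->rows - 1 == _dst->rows + _dst->cols - 1 && (CV_MAT_TYPE(_src->type) == CV_32FC2 || CV_MAT_TYPE(_src->type) == CV_64FC2) && (CV_MAT_TYPE(_dst->type) == CV_32FC2 || CV_MAT_TYPE(_dst->type) == CV_64FC2) in function 'cvUndistortPointsInternal'
```

View pics/crop1.png

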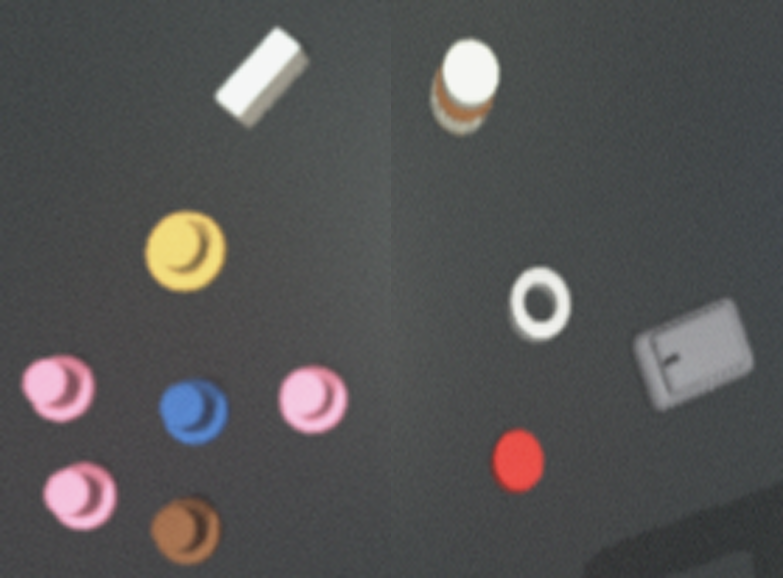

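The crop confirms yellow brass at (140,209), blue bush at (142,256) with pink and brown bushes about 75–80 mm away, ring at (393,199) and red spacer at (386,245). The measured top-face sizes match the given ones. The marks and plate are still to be measured.

```bash
cat > marks.py <<'E'
from h import *
def marks(s,h=.012):
    H,S,V=hsv(s);o={}
    for n,lo,hi in(('green',50,90),('orange',5,22)):
        m=(S>40)&(H>=lo)&(H<=hi)
        uv=np.argwhere(m)[:,::-1].astype(float);q=plane(s,uv,h)[:,:2]
        w=(abs(q[:,0]-.51)<.06)&(abs(q[:,1]-.08)<.16)
        if w.sum()<30: continue
        q=q[w].astype(np.float32);c,ax,a=cv2.fitEllipse(q)
        for _ in range(3):
            r=np.hypot(*(q-c).T);q=q[abs(r-.0345)<.008];c,ax,a=cv2.fitEllipse(q)
        o[n]=np.array(c);print(n,len(q),np.round(c,4),'mean',q.mean(0).round(4),'ax',np.round(ax,4))
    return o
E
python3 - <<'E'
import pickle;from marks import *
s=pickle.load(open('top.pkl','rb'));o=marks(s)
g,r=o['green'],o['orange'];print('dist',np.linalg.norm(g-r),'ang',np.degrees(np.arctan2(*(g-r)[::-1])),'mid',(g+r)/2)
H,S,V=hsv(s);m=box((V>130)&(S<70),263,197,75).astype(np.uint8)
cs=max(cv2.findContours(m,0,1)[0],key=cv2.contourArea);print('plate',cv2.minAreaRect(plane(s,cs.reshape(-1,2),.012)[:,:2].astype(np.float32)))
E
```

```text
green 189 [0.5098 0.1074] mean [0.5101 0.1079] ax [0.0692 0.0695]
orange 72 [ 0.5215 -0.0819] mean [ 0.5212 -0.0672] ax [0.0521 0.063 ]
dist 0.18966583424444666 ang 93.53495397106792 mid [0.51563871 0.01277361]
plate ((0.5653263330459595, 0.010005861520767212), (0.2436293512582779, 0.30312588810920715), 3.4660112857818604)
```

>>> {"op": "drive_tool", "data": {"commands": [[0, 0, -0.5, 0, 0, -1], [0, 0, -0.5, 0, 0, -1], [0, 0, -0.5, 0, 0, -1], [0, 0, 0, 0, 0, -1], [0, 0, 0, 0, 0, -1], [0, 0, 0, 0, 0, -1], [0, 0, 0, 0, 0, -1], [0, 0, 0, 0, 0, -1], [0, 0, 0, 0, 0, -1], [0, 0, 0, 0, 0, -1], [0, 0, 0, 0, 0, -1], [0, 0, 0, 0, 0, -1], [0, 0, 0, 0, 0, -0.29]], "gripper": 0.15}}

```text
time: 1.72
tool_pos: [0.1843, -0.518, 0.2649]
ee_rot: [-3.141, -0.001, 1.571]
wrist_force: [-0.1, -0.2, 1.1]
width: 0.0799
finger_force: 0.0
```

```bash
sed -i 's/-.08)<.16/-.007)<.15/' marks.py; python3 - <<'E'
import pickle;from marks import *
s=pickle.load(open('top.pkl','rb'));o=marks(s)
g,r=o['green'],o['orange'];print('dist',np.linalg.norm(g-r),'ang',np.degrees(np.arctan2(*(g-r)[::-1])),'mid',(g+r)/2)
E
```

```text
green 189 [0.5098 0.1074] mean [0.5101 0.1079] ax [0.0692 0.0695]
orange 285 [ 0.5218 -0.0925] mean [ 0.5217 -0.093 ] ax [0.0696 0.0699]
dist 0.2003226549539075 ang 93.43773963093908 mid [0.51579762 0.007445  ]
```

>>> {"op": "drive_tool", "data": {"commands": [[1, 0.4, 0, 0, 0, 0], [1, 0.4, 0, 0, 0, 0], [1, 0.4, 0, 0, 0, 0], [1, 0.4, 0, 0, 0, 0], [1, 0.4, 0, 0, 0, 0], [1, 0.4, 0, 0, 0, 0], [1, 0.4, 0, 0, 0, 0], [1, 0.4, 0, 0, 0, 0], [1, 0.4, 0, 0, 0, 0], [1, 0.4, 0, 0, 0, 0], [1, 0.4, 0, 0, 0, 0], [1, 0.4, 0, 0, 0, 0], [1, 0.4, 0, 0, 0, 0], [1, 0.4, 0, 0, 0, 0], [1, 0.4, 0, 0, 0, 0], [1, 0.4, 0, 0, 0, 0], [1, 0.4, 0, 0, 0, 0], [1, 0.4, 0, 0, 0, 0], [1, 0.4, 0, 0, 0, 0], [1, 0.4, 0, 0, 0, 0]]}}

```text
time: 4.22
tool_pos: [0.5046, 0.2832, 0.2651]
ee_rot: [-3.141, 0.0, 1.57]
wrist_force: [0.2, 0.1, 0.5]
width: 0.08
finger_force: 0.0
```

>>> {"op": "drive_tool", "data": {"commands": [[0.54, 0.28, 0.6, 0, 0, 0], [0.54, 0.28, 0.9, 0, 0, 0], [0, 0, 0.9, 0, 0, 0], [0, 0, 0.6, 0, 0, 0], [0, 0, 0, 0, 0, 0]]}}

```text
time: 4.85
tool_pos: [0.5251, 0.3243, 0.1421]
ee_rot: [-3.136, 0.003, 1.57]
wrist_force: [-0.3, 0.8, 0.5]
width: 0.0797
finger_force: 0.0
```

```bash
cat >w.py <<'E'
import sys,pickle;from bench import *;from h import *
n=sys.argv[1];cm=sys.argv[2] if len(sys.argv)>2 else 'wrist'
s=snapshot(cm);pickle.dump(s,open(n+'.pkl','wb'));cv2.imwrite(f'pics/{n}.png',s['image']);print(get_obs()['tool_pos'].round(4))
E
python3 w.py w1
```

```text
[0.5262 0.3247 0.1444]
```

View pics/w1.png

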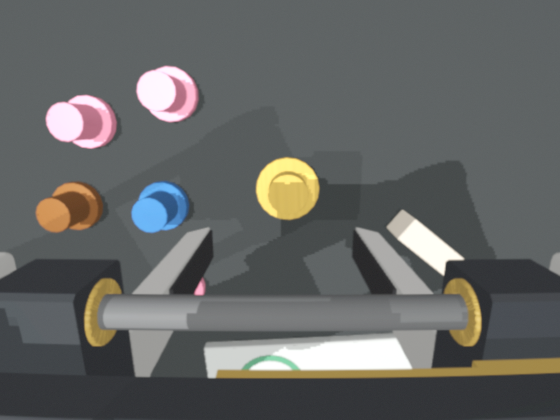

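The wrist view shows the brass disc at (288,190) centred between the fingers, blue bush at (158,208) and white block at (425,240). I'll measure these to cross-check the two cameras.

```bash
cat >meas.py <<'E'
from h import *
SP={'brass':(20,35,.034,36),'blue':(100,125,.042,32),'red':(172,8,.022,44)}
def meas(s,n,base=0,near=None,pr=True):
    H,S,V=hsv(s)
    if n in SP:
        lo,hi,h,d=SP[n];m=(S>80)&(V>60)&(((H>=lo)&(H<=hi)) if lo<hi else ((H>=lo)|(H<=hi)))
    else:
        h={'ring':.022,'block':.036}[n];m=(S<60)&(V>60)
    uv,P=cloud(s,m);q=plane(s,uv,h+base);t=abs(P[:,2]-h-base)<.007
    if near is not None: t&=np.hypot(*(q[:,:2]-near).T)<.06
    q=q[t][:,:2].astype(np.float32)
    # largest connected blob
    im=np.zeros(m.shape,np.uint8);im[uv[t][:,1],uv[t][:,0]]=1
    nl,L,st,_=cv2.connectedComponentsWithStats(im);k=1+st[1:,4].argmax();q=q[L[uv[t][:,1],uv[t][:,0]]==k]
    c,r=cv2.minEnclosingCircle(q)
    R=cv2.minAreaRect(q)
    print(n,len(q),'mean',q.mean(0).round(4),'circ',np.round(c,4),'d',round(2*r,4),'rect',np.round(R[0],4),np.round(R[1],4),round(R[2],1))
    return q.mean(0)
E
python3 - <<'E'
import pickle;from meas import *
for f in('top','w1'):
    s=pickle.load(open(f+'.pkl','rb'))
    for n,p in(('brass',(.527,.326)),('blue',(.406,.309)),('red',(.439,-.3)),('ring',(.559,-.323)),('block',(.66,.274))):
        try: meas(s,n,0,np.array(p))
        except Exception as e: print(n,'none')
E
```

```text
brass 155 mean [0.5267 0.3263] circ [0.5262 0.3256] d 0.0384 rect [0.5266 0.3261] [0.0337 0.0346] 0.9
blue 142 mean [0.4056 0.3085] circ [0.405  0.3087] d 0.0341 rect [0.4056 0.3089] [0.0296 0.0331] 1.4
red 247 mean [ 0.439  -0.2999] circ [ 0.4388 -0.2997] d 0.0456 rect [ 0.4388 -0.3007] [0.043  0.0431] 88.4
ring 225 mean [ 0.5591 -0.3227] circ [ 0.5595 -0.3226] d 0.056 rect [ 0.5589 -0.3231] [0.0494 0.0532] 87.9
block 253 mean [0.6609 0.2735] circ [0.6619 0.2753] d 0.0729 rect [0.6604 0.2739] [0.0256 0.0708] 48.8
brass 1282 mean [0.5281 0.331 ] circ [0.5281 0.3309] d 0.0365 rect [0.5281 0.3308] [0.0346 0.0352] 0.1
blue 1047 mean [0.4072 0.3142] circ [0.4071 0.3141] d 0.0342 rect [0.4069 0.3142] [0.0336 0.0311] 42.4
red none
ring none
block 1543 mean [0.6551 0.2837] circ [0.658  0.2814] d 0.0684 rect [0.6577 0.2815] [0.0245 0.0653] 52.7
```

>>> {"op": "drive_tool", "data": {"commands": [[0.05, 0, 0.8, 0, 0, 0], [0.05, 0, 0.8, 0, 0, 0], [0, 0, 0.8, 0, 0, 0], [0, 0, 0.5, 0, 0, 0], [0, 0, 0.35, 0, 0, 0], [0, 0, 0, 0, 0, 0]]}}

```text
time: 5.65
tool_pos: [0.5266, 0.3289, 0.0151]
ee_rot: [-3.141, 0.0, 1.571]
wrist_force: [0.1, 0.2, -0.1]
width: 0.0799
finger_force: 0.0
```

>>> {"op": "drive_tool", "data": {"commands": [[0, 0, 0, 0, 0, 0], [0, 0, 0, 0, 0, 0], [0, 0, 0, 0, 0, 0], [0, 0, 0, 0, 0, 0], [0, 0, 0, 0, 0, 0], [0, 0, 0, 0, 0, 0]], "gripper": 1}}

```text
time: 6.4
tool_pos: [0.5273, 0.329, 0.0157]
ee_rot: [3.14, -0.0, 1.571]
wrist_force: [2.3, 0.3, -0.2]
width: 0.0344
finger_force: 30.0
```

>>> {"op": "drive_tool", "data": {"commands": [[0, 0, -0.5, 0, 0, 0], [0, 0, -0.8, 0, 0, 0], [0, 0, -0.7, 0, 0, 0], [0, 0, 0, 0, 0, 0]]}}

```text
time: 6.9
tool_pos: [0.5284, 0.33, 0.0992]
ee_rot: [3.136, -0.003, 1.571]
wrist_force: [0.3, -0.7, -3.1]
width: 0.0346
finger_force: 30.0
```

```bash
python3 w.py w2; python3 w.py t2 top; python3 - <<'E'
import pickle;from meas import *
for f in('w2','t2'):
    s=pickle.load(open(f+'.pkl','rb'));H,S,V=hsv(s);uv,P=cloud(s,(S>80)&(V>60)&(H>20)&(H<35))
    w=np.hypot(P[:,0]-.527,P[:,1]-.329)<.06;print(f,w.sum(),np.percentile(P[w],[2,50,98],axis=0).round(4).tolist())
E
```

```text
[0.5271 0.3293 0.0967]
[0.5261 0.3288 0.0949]
w2 11993 [[0.4969, 0.3161, 0.092], [0.5293, 0.3486, 0.118], [0.5635, 0.3608, 0.2248]]
t2 226 [[0.4976, 0.2962, 0.0408], [0.5263, 0.3128, 0.0927], [0.5497, 0.3303, 0.1973]]
```

View pics/w2.png

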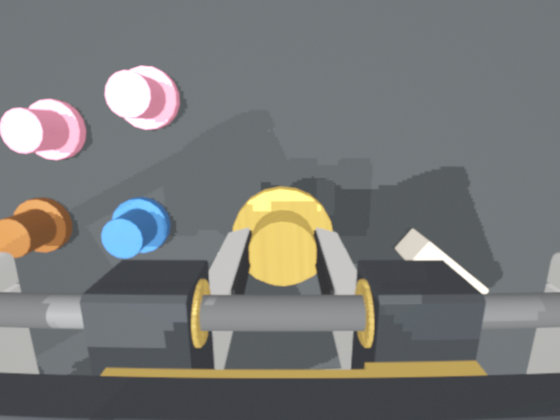

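>>> {"op": "drive_tool", "data": {"commands": [[-0.6, 0, 0, 0, 0, 0], [-0.9, -0.1, 0, 0, 0, 0], [-0.9, -0.1, 0, 0, 0, 0], [-0.9, -0.1, 0, 0, 0, 0], [-0.9, -0.1, 0, 0, 0, 0], [-0.8, -0.03, 0, 0, 0, 0], [-0.47, 0, 0, 0, 0, 0], [0, 0, 0.5, 0, 0, 0], [0, 0, 0.5, 0, 0, 0], [0, 0, 0.3, 0, 0, 0], [0, 0, 0.2, 0, 0, 0], [0, 0, 0, 0, 0, 0], [0, 0, 0, 0, 0, 0]]}}

```text
time: 8.62
tool_pos: [0.5102, 0.1103, 0.0362]
ee_rot: [3.14, -0.0, 1.571]
wrist_force: [0.4, 0.1, -2.3]
width: 0.0348
finger_force: 30.0
```

>>> {"op": "drive_tool", "data": {"commands": [[0, 0, 0.12, 0, 0, 0], [0, 0, 0.06, 0, 0, 0], [0, 0, 0, 0, 0, 0]]}}

```text
time: 9.0
tool_pos: [0.5093, 0.1102, 0.028]
ee_rot: [-3.141, 0.0, 1.571]
wrist_force: [0.6, -0.2, -3.1]
width: 0.0344
finger_force: 30.0
```

>>> {"op": "drive_tool", "data": {"commands": [[0, 0, 0, 0, 0, 0], [0, 0, 0, 0, 0, 0], [0, 0, 0, 0, 0, 0], [0, 0, 0, 0, 0, 0], [0, 0, -0.4, 0, 0, 0], [0, 0, -0.8, 0, 0, 0], [0, 0, -0.8, 0, 0, 0], [-0.7, 0, -0.8, 0, 0, 0], [-0.9, 0, -0.5, 0, 0, 0], [-0.5, 0, 0, 0, 0, 0], [0, 0, 0, 0, 0, 0], [0, 0, 0, 0, 0, 0]], "gripper": 0.2}}

```text
time: 10.5
tool_pos: [0.5094, 0.0268, 0.1605]
ee_rot: [3.142, -0.001, 1.571]
wrist_force: [0.4, 0.1, -0.3]
width: 0.0755
finger_force: 0.0
```

```bash
python3 w.py w3; python3 w.py t3 top; python3 - <<'E'
import pickle;from meas import *;from marks import *
for f in('w3','t3'):
    s=pickle.load(open(f+'.pkl','rb'))
    for n,b in(('brass',.012),):
        try: meas(s,n,b,np.array((.51,.11)))
        except Exception as e: print(n,'none')
    try: marks(s)
    except Exception as e: print('marks fail',e)
E
```

```text
[0.5094 0.027  0.1602]
[0.5093 0.0271 0.1601]
brass 1406 mean [0.5085 0.1114] circ [0.5085 0.1112] d 0.0358 rect [0.5086 0.1111] [0.035  0.0346] 0.0
green 1392 [0.5096 0.1104] mean [0.5123 0.109 ] ax [0.0698 0.0707]
marks fail OpenCV(4.12.0) /io/opencv/modules/imgproc/src/shapedescr.cpp:361: error: (-201:Incorrect size of input array) There should be at least 5 points to fit the ellipse in function 'fitEllipseNoDirect'

brass 167 mean [0.507  0.1077] circ [0.5065 0.1079] d 0.0377 rect [0.5057 0.1074] [0.0353 0.0322] 2.2
marks fail OpenCV(4.12.0) /io/opencv/modules/imgproc/src/shapedescr.cpp:361: error: (-201:Incorrect size of input array) There should be at least 5 points to fit the ellipse in function 'fitEllipseNoDirect'
```

View pics/w3.png

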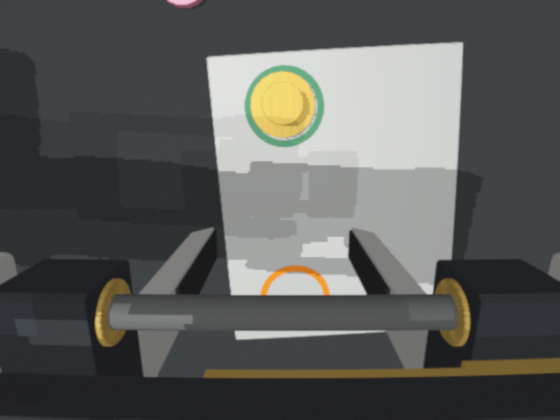

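The wrist view shows the disc at (284,104) on the green ring, with a thin gap at lower right, so it sits about 1–2 mm off to the left and up. I'll measure that using the base rim against the ring.

```bash
cat >rel.py <<'E'
from h import *
def circfit(q):
    A=np.c_[2*q,np.ones(len(q))];x=np.linalg.lstsq(A,(q**2).sum(1),rcond=None)[0];return x[:2],np.sqrt(x[2]+x[:2]@x[:2])
def outer(s,m,h,near,rad=.06):
    "circle fitted to the outer contour of the blob in mask m near a point, on plane z=h"
    m=m.astype(np.uint8);best=None
    for c in cv2.findContours(m,0,1)[0]:
        if len(c)<20: continue
        q=plane(s,c.reshape(-1,2),h)[:,:2]
        if np.hypot(*(q.mean(0)-near))<rad and (best is None or len(q)>len(best)): best=q
    c,r=circfit(best)
    for _ in range(4):
        d=abs(np.hypot(*(best-c).T)-r);k=d<=max(np.percentile(d,80),.0008);c,r=circfit(best[k])
    return c.round(4),round(2*r,4)
E
python3 - <<'E'
import pickle;from rel import *
for f in('w3','t3'):
    s=pickle.load(open(f+'.pkl','rb'));H,S,V=hsv(s);near=np.array((.51,.11))
    y=(S>90)&(V>60)&(H>18)&(H<36);g=(S>60)&(H>50)&(H<95)
    print(f,'base',outer(s,y,.022,near),'ring',outer(s,g|y,.012,near))
s=pickle.load(open('top.pkl','rb'));H,S,V=hsv(s);g=(S>60)&(H>50)&(H<95);print('top0',outer(s,g,.012,near))
E
```

```text
w3 base (array([0.5081, 0.1114]), np.float64(0.0582)) ring (array([0.5099, 0.1101]), np.float64(0.0736))Traceback (most recent call last):
  File "<stdin>", line 5, in <module>
  File "rel.py", line 11, in outer
    c,r=circfit(best)
        ~~~~~~~^^^^^^
  File "rel.py", line 3, in circfit
    A=np.c_[2*q,np.ones(len(q))];x=np.linalg.lstsq(A,(q**2).sum(1),rcond=None)[0];return x[:2],np.sqrt(x[2]+x[:2]@x[:2])
            ~^~
TypeError: unsupported operand type(s) for *: 'int' and 'NoneType'
```

>>> {"op": "drive_tool", "data": {"commands": [[0.7, 0, 0, 0, 0, 0], [0.9, 0, 0.5, 0, 0, 0], [0.48, 0, 0.8, 0, 0, 0], [0, 0, 0.8, 0, 0, 0], [0, 0, 0.7, 0, 0, 0], [0, 0, 0.48, 0, 0, 0], [0, 0, 0, 0, 0, 0], [0, 0, 0, 0, 0, 0]]}}

```text
time: 11.6
tool_pos: [0.5101, 0.1099, 0.0299]
ee_rot: [3.14, -0.0, 1.572]
wrist_force: [-0.8, 0.1, 0.4]
width: 0.0753
finger_force: 0.0
```

>>> {"op": "drive_tool", "data": {"commands": [[0, 0, 0, 0, 0, 0], [0, 0, 0, 0, 0, 0], [0, 0, 0, 0, 0, 0], [0, 0, 0, 0, 0, 0], [0, 0, 0, 0, 0, 0], [0, 0, -0.1, 0, 0, 0], [-0.03, 0.045, 0, 0, 0, 0], [0, 0, 0, 0, 0, 0], [0, 0, 0.1, 0, 0, 0], [0, 0, 0, 0, 0, 0], [0, 0, 0, 0, 0, 0]], "gripper": 1}}

```text
time: 12.98
tool_pos: [0.5113, 0.1082, 0.0289]
ee_rot: [-3.141, 0.0, 1.571]
wrist_force: [-0.6, -0.2, -3.4]
width: 0.0348
finger_force: 30.0
```

>>> {"op": "drive_tool", "data": {"commands": [[0, 0, 0, 0, 0, 0], [0, 0, 0, 0, 0, 0], [0, 0, 0, 0, 0, 0], [0, 0, 0, 0, 0, 0], [0, 0, -0.4, 0, 0, 0], [0, 0, -0.8, 0, 0, 0], [0, 0, -0.8, 0, 0, 0], [-0.7, 0, -0.8, 0, 0, 0], [-0.9, 0, -0.5, 0, 0, 0], [-0.5, 0, 0, 0, 0, 0], [0, 0, 0, 0, 0, 0], [0, 0, 0, 0, 0, 0]], "gripper": 0.2}}

```text
time: 14.48
tool_pos: [0.5112, 0.0248, 0.1613]
ee_rot: [3.142, -0.001, 1.571]
wrist_force: [-0.5, -0.5, 0.6]
width: 0.0753
finger_force: 0.0
```

```bash
python3 w.py w4;python3 - <<'E'
import pickle;from rel import *
for f in('w4',):
    s=pickle.load(open(f+'.pkl','rb'));H,S,V=hsv(s);near=np.array((.51,.11))
    y=(S>90)&(V>60)&(H>18)&(H<36);g=(S>60)&(H>50)&(H<95)
    print(f,'base',outer(s,y,.022,near),'ring',outer(s,g|y,.012,near))
E
```

```text
[0.5112 0.025  0.161 ]
w4 base (array([0.5104, 0.1103]), np.float64(0.0584)) ring (array([0.5099, 0.1101]), np.float64(0.0735))
```

>>> {"op": "drive_tool", "data": {"commands": [[-0.7, 0.1, 0, 0, 0, 0], [-1, 0.2, 0, 0, 0, 0], [-1, 0.2, 0, 0, 0, 0], [-1, 0.2, 0, 0, 0, 0], [-1, 0.2, 0, 0, 0, 0], [-1, 0.2, 0, 0, 0, 0], [-1, 0.12, 0, 0, 0, 0], [-1, 0, 0, 0, 0, 0], [-1, 0, 0, 0, 0, 0], [-1, 0, 0, 0, 0, 0], [-0.6, 0, 0, 0, 0, 0], [-0.3, 0, 0, 0, 0, 0], [0, 0, 0, 0, 0, 0], [0, 0, 0, 0, 0, 0]]}}

```text
time: 16.27
tool_pos: [0.5606, -0.3985, 0.1612]
ee_rot: [3.142, -0.001, 1.572]
wrist_force: [-0.2, -0.5, 0.9]
width: 0.0756
finger_force: 0.0
```

```bash
python3 w.py w5;python3 - <<'E'
import pickle;from rel import *
s=pickle.load(open('w5.pkl','rb'));H,S,V=hsv(s)
uv,P=cloud(s,np.ones(V.shape,bool));m=np.zeros(V.shape,bool);k=(P[:,2]>.014)&(P[:,2]<.03)&(np.hypot(P[:,0]-.56,P[:,1]+.32)<.04);m[uv[k][:,1],uv[k][:,0]]=1
m=cv2.morphologyEx(m.astype(np.uint8),2,np.ones((3,3)))
print(k.sum(),outer(s,m,.022,np.array((.56,-.32))), outer(s,(V>140)&(S<60),.022,np.array((.56,-.32))))
# bore: inner hole
c=cv2.findContours(((V>140)&(S<60)).astype(np.uint8),cv2.RETR_CCOMP,1);
for cc,h in zip(c[0],c[1][0]):
    if h[3]>=0 and len(cc)>30:
        q=plane(s,cc.reshape(-1,2),.022)[:,:2];print('hole',circfit(q))
r=(S>100)&((H<8)|(H>172));uv,P=cloud(s,r);print('red',outer(s,r,.022,np.array((.44,-.3))))
E
```

```text
[ 0.5606 -0.3985  0.1613]
1712 (array([ 0.5603, -0.322 ]), np.float64(0.0521)) (array([ 0.5603, -0.3218]), np.float64(0.0535))
hole (array([ 0.51291843, -0.44216451]), np.float64(0.00625338825339058))
hole (array([ 0.56016043, -0.32224252]), np.float64(0.01514329827439992))
red (array([ 0.4432, -0.2987]), np.float64(0.0475))
```

View pics/w5.png

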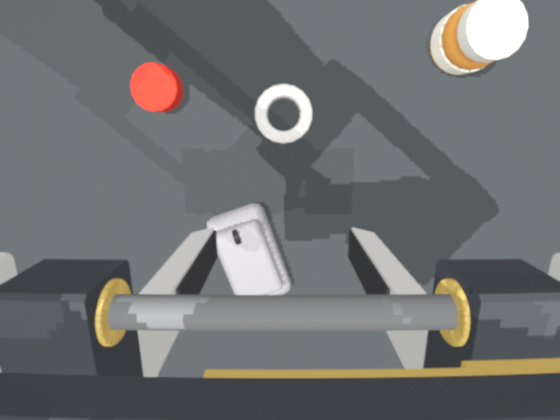

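The ring is at (283,113), the red spacer at (157,88), and the mouse and jar are clear of the path. Picking the ring.

>>> {"op": "drive_tool", "data": {"commands": [[0.9, 0, 0, 0, 0, 0], [0.7, 0, 0.6, 0, 0, 0], [0.29, 0, 0.8, 0, 0, 0], [0, 0, 0.8, 0, 0, 0], [0, 0, 0.8, 0, 0, 0], [0, 0, 0.5, 0, 0, 0], [0, 0, 0.35, 0, 0, 0], [0, 0, 0, 0, 0, 0], [0, 0, 0, 0, 0, 0]], "gripper": 0.15}}

```text
time: 17.45
tool_pos: [0.561, -0.3248, 0.0085]
ee_rot: [3.14, 0.001, 1.571]
wrist_force: [-0.1, -0.7, -0.0]
width: 0.0799
finger_force: 0.0
```

>>> {"op": "drive_tool", "data": {"commands": [[0, 0, 0, 0, 0, 0], [0, 0, 0, 0, 0, 0], [0, 0, 0, 0, 0, 0], [0, 0, 0, 0, 0, 0], [0, 0, 0, 0, 0, 0]], "gripper": 1}}

```text
time: 18.08
tool_pos: [0.5606, -0.3244, 0.0077]
ee_rot: [3.14, 0.001, 1.571]
wrist_force: [0.4, -0.0, 1.6]
width: 0.0537
finger_force: 30.0
```

>>> {"op": "drive_tool", "data": {"commands": [[0, 0, -0.6, 0, 0, 0], [0, 0, -0.8, 0, 0, 0], [0.5, -0.1, -0.6, 0, 0, 0], [0.9, -0.2, 0, 0, 0, 0], [0.9, -0.2, 0, 0, 0, 0], [0.9, -0.2, 0, 0, 0, 0], [0.9, -0.2, 0, 0, 0, 0], [0.9, -0.05, 0, 0, 0, 0], [0.6, 0, 0, 0, 0, 0], [0.2, 0, 0, 0, 0, 0], [0, 0, 0.5, 0, 0, 0], [0, 0, 0.6, 0, 0, 0], [0, 0, 0.3, 0, 0, 0], [0, 0, 0.1, 0, 0, 0], [0, 0, 0, 0, 0, 0], [0, 0, 0, 0, 0, 0]]}}

```text
time: 20.08
tool_pos: [0.5229, -0.0926, 0.0281]
ee_rot: [3.14, 0.001, 1.571]
wrist_force: [0.4, -0.5, -2.3]
width: 0.0539
finger_force: 30.0
```

>>> {"op": "drive_tool", "data": {"commands": [[0, 0, 0.12, 0, 0, 0], [0, 0, 0.07, 0, 0, 0], [0, 0, 0, 0, 0, 0], [0, 0, 0, 0, 0, 0]]}}

```text
time: 20.58
tool_pos: [0.5222, -0.0922, 0.0196]
ee_rot: [3.141, 0.0, 1.571]
wrist_force: [-0.4, 0.5, -0.6]
width: 0.0539
finger_force: 30.0
```

>>> {"op": "drive_tool", "data": {"commands": [[0, 0, 0, 0, 0, 0], [0, 0, 0, 0, 0, 0], [0, 0, 0, 0, 0, 0], [0, 0, 0, 0, 0, 0], [0, 0, -0.4, 0, 0, 0], [0, 0, -0.8, 0, 0, 0], [0, 0, -0.8, 0, 0, 0], [-0.7, 0, -0.8, 0, 0, 0], [-0.9, 0, -0.7, 0, 0, 0], [-0.5, 0, 0, 0, 0, 0], [0, 0, 0, 0, 0, 0], [0, 0, 0, 0, 0, 0]], "gripper": 0.2}}

```text
time: 22.08
tool_pos: [0.5213, -0.175, 0.1576]
ee_rot: [-3.139, -0.002, 1.571]
wrist_force: [0.7, -0.1, -0.2]
width: 0.0753
finger_force: 0.0
```

```bash
python3 w.py w6;python3 - <<'E'
import pickle;from rel import *
s=pickle.load(open('w6.pkl','rb'));H,S,V=hsv(s);near=np.array((.522,-.09))
o=(S>90)&(H>5)&(H<24)
print('orange outer',outer(s,o,.012,near))
# fill the ring mark, find hole contour = inner edge of mark; ring top via depth
uv,P=cloud(s,np.ones(V.shape,bool));m=np.zeros(V.shape,np.uint8);k=(P[:,2]>.027)&(P[:,2]<.042)&(np.hypot(P[:,0]-.522,P[:,1]+.09)<.036);m[uv[k][:,1],uv[k][:,0]]=1
print('ring top',k.sum(),outer(s,cv2.morphologyEx(m,2,np.ones((3,3))),.034,near))
c=cv2.findContours(m,cv2.RETR_CCOMP,1)
for cc,h in zip(c[0],c[1][0]):
    if h[3]>=0 and len(cc)>20: print('bore',circfit(plane(s,cc.reshape(-1,2),.034)[:,:2]))
y=(S>90)&(V>60)&(H>24)&(H<36);g=(S>60)&(H>50)&(H<95)
try:print('base',outer(s,y,.022,np.array((.51,.11))),'green',outer(s,g|y,.012,np.array((.51,.11))))
except Exception as e:print(e)
cv2.imwrite('pics/w6c.png',cv2.resize(s['image'][30:200,180:400],None,fx=3,fy=3,interpolation=2))
E
```

```text
[ 0.5214 -0.1748  0.1577]
orange outer (array([ 0.5219, -0.0897]), np.float64(0.0748))
ring top 1964 (array([ 0.5213, -0.0897]), np.float64(0.0523))
bore (array([ 0.52129549, -0.09014915]), np.float64(0.01576307368745211))
unsupported operand type(s) for *: 'int' and 'NoneType'
```

View pics/w6c.png

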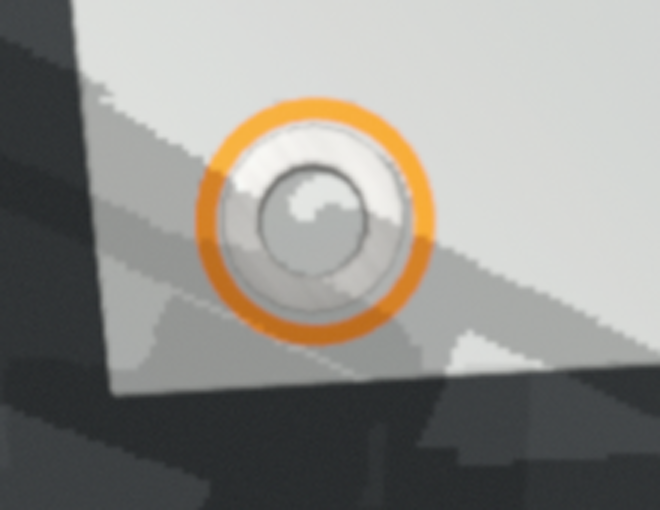

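The ring is concentric with the orange mark to within 0.6 mm. Next is the blue bush.

>>> {"op": "drive_tool", "data": {"commands": [[0.6, -0.2, 0, 0, 0, 0], [1, -0.3, 0, 0, 0, 0], [1, -0.3, 0, 0, 0, 0], [1, -0.3, 0, 0, 0, 0], [1, -0.3, 0, 0, 0, 0], [1, -0.3, 0, 0, 0, 0], [1, -0.3, 0, 0, 0, 0], [1, -0.3, 0, 0, 0, 0], [1, -0.3, 0, 0, 0, 0], [1, -0.25, 0, 0, 0, 0], [0.5, 0, 0, 0, 0, 0], [0, 0, 0, 0, 0, 0], [0, 0, 0, 0, 0, 0]], "gripper": 0.4}}

```text
time: 23.75
tool_pos: [0.4072, 0.2277, 0.1592]
ee_rot: [-3.141, 0.001, 1.572]
wrist_force: [-0.0, -0.5, -0.8]
width: 0.0565
finger_force: 0.0
```

```bash
python3 w.py w7;python3 - <<'E'
import pickle;from rel import *;from meas import *
s=pickle.load(open('w7.pkl','rb'));H,S,V=hsv(s);near=np.array((.407,.312))
meas(s,'blue',0,near)
b=(S>90)&(H>95)&(H<130);print('flange',outer(s,b,.010,near))
br=(S>90)&(H>3)&(H<20);meas_=cloud(s,br);uv,P=meas_;k=P[:,2]>.035;print('brown top',P[k].mean(0),k.sum())
E
```

```text
[0.4076 0.2274 0.1593]
blue 1066 mean [0.4062 0.3132] circ [0.4061 0.3133] d 0.0315 rect [0.4063 0.3133] [0.0301 0.0307] 0.1
flange (array([0.4059, 0.3131]), np.float64(0.0479))
brown top [0.32765998 0.30656674 0.06559807] 1255
```

View pics/w7.png

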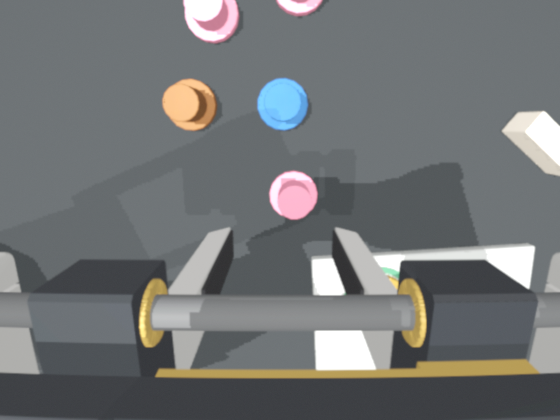

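Blue bush is at (283,103), with brown at (188,105) and pink at (293,195). Both are clear of the half-closed fingers.

>>> {"op": "drive_tool", "data": {"commands": [[0.8, 0, 0, 0, 0, 0], [0.9, 0, 0, 0, 0, 0], [0.4, 0, 0.5, 0, 0, 0], [0, 0, 0.8, 0, 0, 0], [0, 0, 0.8, 0, 0, 0], [0, 0, 0.8, 0, 0, 0], [0, 0, 0.4, 0, 0, 0], [0, 0, 0.28, 0, 0, 0], [0, 0, 0, 0, 0, 0], [0, 0, 0, 0, 0, 0]]}}

```text
time: 25.05
tool_pos: [0.4091, 0.3123, 0.0175]
ee_rot: [3.14, -0.001, 1.571]
wrist_force: [-0.2, 1.5, 0.7]
width: 0.0568
finger_force: 0.0
```

>>> {"op": "drive_tool", "data": {"commands": [[0, 0, 0, 0, 0, 0], [0, 0, 0, 0, 0, 0], [0, 0, 0, 0, 0, 0], [0, 0, 0, 0, 0, 0]], "gripper": 1}}

```text
time: 25.55
tool_pos: [0.4081, 0.3119, 0.0166]
ee_rot: [3.141, -0.0, 1.571]
wrist_force: [-0.8, -0.1, 2.2]
width: 0.0307
finger_force: 30.0
```

>>> {"op": "drive_tool", "data": {"commands": [[0, 0, -0.6, 0, 0, 0], [0, 0, -0.9, 0, 0, 0], [0, 0, -0.9, 0, 0, 0], [-0.6, 0.2, 0, 0, 0, 0], [-0.9, 0.4, 0, 0, 0, 0], [-0.9, 0.4, 0, 0, 0, 0], [-0.9, 0.4, 0, 0, 0, 0], [-0.9, 0.4, 0, 0, 0, 0], [-0.9, 0.4, 0, 0, 0, 0], [-0.9, 0.4, 0, 0, 0, 0], [-0.9, 0.115, 0, 0, 0, 0], [-0.5, 0, 0, 0, 0, 0], [-0.17, 0, 0, 0, 0, 0], [0, 0, 0.6, 0, 0, 0], [0, 0, 0.7, 0, 0, 0], [0, 0, 0.4, 0, 0, 0], [0, 0, 0.15, 0, 0, 0], [0, 0, 0, 0, 0, 0], [0, 0, 0, 0, 0, 0]]}}

```text
time: 27.92
tool_pos: [0.5177, 0.009, 0.0394]
ee_rot: [3.139, 0.0, 1.571]
wrist_force: [0.1, 0.2, -1.7]
width: 0.0312
finger_force: 30.0
```

>>> {"op": "drive_tool", "data": {"commands": [[0, -0.02, 0.13, 0, 0, 0], [0, 0, 0.09, 0, 0, 0], [0, 0, 0.04, 0, 0, 0], [0, 0, 0, 0, 0, 0], [0, 0, 0, 0, 0, 0]]}}

```text
time: 28.55
tool_pos: [0.5158, 0.0089, 0.0286]
ee_rot: [-3.141, 0.0, 1.571]
wrist_force: [-3.8, -0.3, 5.7]
width: 0.0311
finger_force: 30.0
```

>>> {"op": "drive_tool", "data": {"commands": [[0, 0, 0, 0, 0, 0], [0, 0, 0, 0, 0, 0], [0, 0, 0, 0, 0, 0], [0, 0, 0, 0, 0, 0], [0, 0, -0.4, 0, 0, 0], [0, 0, -0.8, 0, 0, 0], [0, 0, -0.8, 0, 0, 0], [-0.7, 0, -0.8, 0, 0, 0], [-0.9, 0, -0.6, 0, 0, 0], [-0.5, 0, 0, 0, 0, 0], [0, 0, 0, 0, 0, 0], [0, 0, 0, 0, 0, 0]], "gripper": 0.25}}

```text
time: 30.05
tool_pos: [0.5158, -0.0743, 0.164]
ee_rot: [-3.142, -0.001, 1.571]
wrist_force: [-0.0, 0.2, -0.3]
width: 0.0706
finger_force: 0.0
```

```bash
python3 w.py w8;python3 - <<'E'
import pickle;from rel import *;from meas import *
s=pickle.load(open('w8.pkl','rb'));H,S,V=hsv(s);near=np.array((.516,.01))
meas(s,'blue',.012,near)
b=(S>90)&(H>95)&(H<130);print('flange',outer(s,b,.022,near))
y=(S>90)&(V>60)&(H>18)&(H<36);g=(S>60)&(H>50)&(H<95)
try:print('base',outer(s,y,.022,np.array((.51,.11))),'green',outer(s,g|y,.012,np.array((.51,.11))))
except Exception as e:print(e)
E
```

```text
[ 0.5157 -0.0741  0.1638]
blue 1128 mean [0.5149 0.0103] circ [0.5149 0.0103] d 0.0317 rect [0.5149 0.0102] [0.0303 0.0305] 45.6
flange (array([0.5148, 0.0101]), np.float64(0.0455))
base (array([0.5103, 0.1006]), np.float64(0.0453)) green (array([0.5099, 0.1066]), np.float64(0.0665))
```

View pics/w8.png

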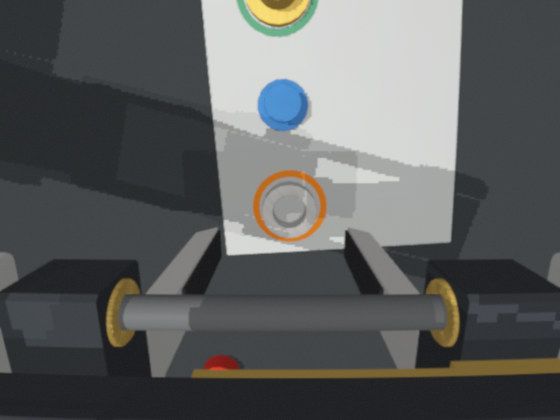

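The bush is within 1 mm of the midpoint. Next is the white block.

>>> {"op": "drive_tool", "data": {"commands": [[0.6, 0.2, 0, 0, 0, 0], [0.9, 0.5, 0, 0, 0, 0], [0.9, 0.5, 0, 0, 0, 0], [0.9, 0.5, 0, 0, 0, 0], [0.9, 0.5, 0, 0, 0, 0], [0.9, 0.5, 0, 0, 0, 0], [0.9, 0.5, 0, 0, 0, 0], [0.5, 0.46, 0, 0, 0, 0], [0.23, 0, 0, 0, 0, 0], [0, 0, 0, 0, 0, 0], [0, 0, 0, 0, 0, 0]], "gripper": 0.35}}

```text
time: 31.48
tool_pos: [0.6618, 0.1936, 0.1641]
ee_rot: [-3.141, 0.0, 1.57]
wrist_force: [-0.6, 1.1, -0.6]
width: 0.0612
finger_force: 0.0
```

```bash
python3 w.py w9;cat >blk.py <<'E'
import pickle,sys;from rel import *
def block(s,base,near):
    H,S,V=hsv(s);uv,P=cloud(s,np.ones(V.shape,bool));m=np.zeros(V.shape,np.uint8)
    k=(abs(P[:,2]-.036-base)<.007)&(np.hypot(*(P[:,:2]-near).T)<.055);m[uv[k][:,1],uv[k][:,0]]=1
    m=cv2.morphologyEx(m,2,np.ones((3,3)));c=max(cv2.findContours(m,0,1)[0],key=cv2.contourArea)
    q=plane(s,c.reshape(-1,2),.036+base)[:,:2].astype(np.float32);R=cv2.minAreaRect(q)
    v,u=np.nonzero(m);a=plane(s,np.c_[u,v],.036+base)[:,:2];C=np.cov((a-a.mean(0)).T);e=np.linalg.eigh(C)[1][:,1]
    print(np.round(R[0],4),np.round(R[1],4),round(R[2],2),'mean',a.mean(0).round(4),'pca',round(np.degrees(np.arctan2(e[1],e[0]))%180,2))
E
python3 - <<'E'
from blk import *
block(pickle.load(open('w9.pkl','rb')),0,np.array((.661,.277)))
E
```

```text
[0.6619 0.1934 0.1643]
[0.6627 0.2776] [0.0242 0.0695] 52.64 mean [0.6625 0.2778] pca 142.65
```

View pics/w9.png

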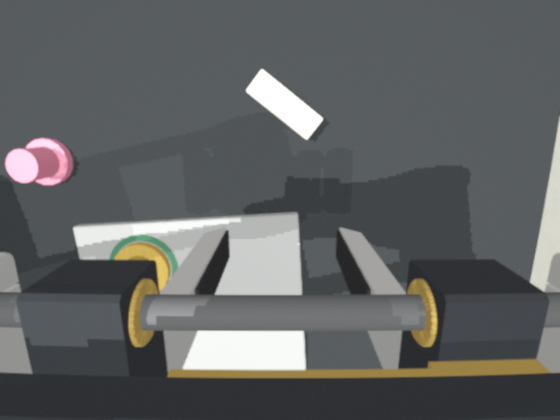

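Block is at (285,104) with the long side at 142.6°. Its measured size of 24.2×69.5 mm is right.

>>> {"op": "drive_tool", "data": {"commands": [[0.8, 0.02, 0, 0, 0, 0], [0.8, 0.02, 0, 0, 0, 0], [0.47, 0, 0, 0, 0, -0.18], [0, 0, 0.3, 0, 0, -1], [0, 0, 0.3, 0, 0, -1], [0, 0, 0.3, 0, 0, -1], [0, 0, 0.3, 0, 0, -1], [0, 0, 0.3, 0, 0, -1], [0, 0, 0, 0, 0, -1], [0, 0, 0, 0, 0, -1], [0, 0, 0, 0, 0, -1], [0, 0, 0, 0, 0, -1], [0, 0, 0, 0, 0, 0], [0, 0, 0, 0, 0, 0]]}}

```text
time: 33.28
tool_pos: [0.664, 0.2765, 0.104]
ee_rot: [-3.142, 0.0, 2.487]
wrist_force: [-0.1, -0.2, 0.4]
width: 0.0609
finger_force: 0.0
```

>>> {"op": "drive_tool", "data": {"commands": [[0, 0, 0.7, 0, 0, 0], [0, 0, 0.8, 0, 0, 0], [0, 0, 0.5, 0, 0, 0], [0, 0, 0.3, 0, 0, 0], [0, 0, 0, 0, 0, 0], [0, 0, 0, 0, 0, 0]]}}

```text
time: 34.02
tool_pos: [0.6649, 0.2773, 0.0134]
ee_rot: [3.14, 0.002, 2.489]
wrist_force: [0.4, 0.1, -0.1]
width: 0.0611
finger_force: 0.0
```

>>> {"op": "drive_tool", "data": {"commands": [[0, 0, 0, 0, 0, 0], [0, 0, 0, 0, 0, 0], [0, 0, 0, 0, 0, 0], [0, 0, 0, 0, 0, 0], [0, 0, 0, 0, 0, 0], [0, 0, 0, 0, 0, 0]], "gripper": 1}}

```text
time: 34.78
tool_pos: [0.6639, 0.277, 0.0119]
ee_rot: [-3.141, 0.0, 2.489]
wrist_force: [0.8, -0.4, 0.8]
width: 0.0237
finger_force: 30.0
```

>>> {"op": "drive_tool", "data": {"commands": [[0, 0, -0.6, 0, 0, 0], [0, 0, -0.8, 0, 0, 0], [0, 0, -0.6, 0, 0, 1], [0, 0, 0, 0, 0, 1], [0, 0, 0, 0, 0, 1], [0, 0, 0, 0, 0, 1], [0, 0, 0, 0, 0, 1], [0, 0, 0, 0, 0, 1], [0, 0, 0, 0, 0, 1], [0, 0, 0, 0, 0, 1], [0, 0, 0, 0, 0, 0.58], [0, 0, 0, 0, 0, 0], [0, 0, 0, 0, 0, 0]]}}

```text
time: 36.4
tool_pos: [0.6637, 0.2769, 0.0912]
ee_rot: [-3.141, 0.0, 1.632]
wrist_force: [0.3, -0.5, -1.8]
width: 0.0237
finger_force: 30.0
```

>>> {"op": "drive_tool", "data": {"commands": [[-0.6, -0.24, 0, 0, 0, 0], [-0.9, -0.3, 0, 0, 0, 0], [-0.9, -0.3, 0, 0, 0, 0], [-0.9, -0.3, 0, 0, 0, 0], [-0.9, -0.3, 0, 0, 0, 0], [-0.9, -0.3, 0, 0, 0, 0], [-0.9, -0.1, 0, 0, 0, 0], [-0.47, 0, 0, 0, 0, 0], [0, 0, 0.4, 0, 0, 0], [0, 0, 0.5, 0, 0, 0], [0, 0, 0.4, 0, 0, 0], [0, 0, 0.2, 0, 0, 0], [0, 0, 0, 0, 0, 0], [0, 0, 0, 0, 0, 0]]}}

```text
time: 38.15
tool_pos: [0.6067, 0.0144, 0.0326]
ee_rot: [3.14, 0.0, 1.631]
wrist_force: [-1.1, 0.2, -1.8]
width: 0.0241
finger_force: 30.0
```

>>> {"op": "drive_tool", "data": {"commands": [[0, 0, 0.12, 0, 0, 0], [0, 0, 0.08, 0, 0, 0], [0, 0, 0, 0, 0, 0], [0, 0, 0, 0, 0, 0]]}}

```text
time: 38.65
tool_pos: [0.606, 0.0142, 0.0238]
ee_rot: [-3.142, 0.0, 1.631]
wrist_force: [-0.7, -0.6, -1.5]
width: 0.0238
finger_force: 30.0
```

>>> {"op": "drive_tool", "data": {"commands": [[0, 0, 0, 0, 0, 0], [0, 0, 0, 0, 0, 0], [0, 0, 0, 0, 0, 0], [0, 0, -0.4, 0, 0, 0], [0, 0, -0.8, 0, 0, 0], [0, 0, -0.8, 0, 0, 0], [-0.7, 0, -0.8, 0, 0, 0], [-0.9, 0, -0.7, 0, 0, 0], [-0.5, 0, 0, 0, 0, 0.6], [0, 0, 0, 0, 0, 0], [0, 0, 0, 0, 0, 0]], "gripper": 0.4}}

```text
time: 40.02
tool_pos: [0.6101, -0.0686, 0.1619]
ee_rot: [-3.138, -0.001, 1.571]
wrist_force: [0.2, -0.3, -0.2]
width: 0.0564
finger_force: 0.0
```

```bash
python3 w.py w10; python3 - <<'E'
from blk import *;from meas import *
s=pickle.load(open('w10.pkl','rb'));H,S,V=hsv(s)
block(s,.012,np.array((.605,.0155)));meas(s,'blue',.012,np.array((.515,.01)))
y=(S>90)&(V>60)&(H>18)&(H<36);print(outer(s,y,.022,np.array((.51,.11))))
E
```

```text
[ 0.6102 -0.0683  0.162 ]
[0.6051 0.0151] [0.024  0.0696] 3.11 mean [0.605 0.016] pca 93.15
blue 1170 mean [0.5159 0.0102] circ [0.5158 0.0103] d 0.0329 rect [0.5159 0.0102] [0.031  0.0324] 89.5
(array([0.5114, 0.1035]), np.float64(0.0509))
```

View pics/w10.png

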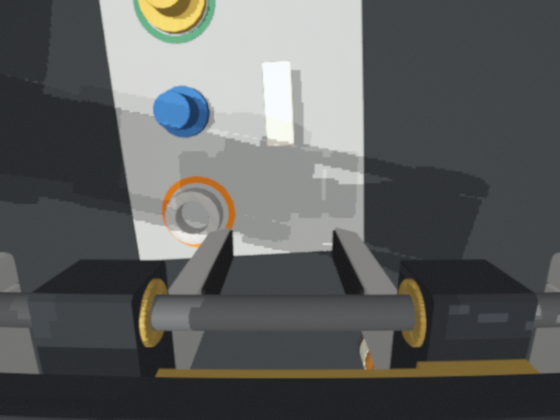

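The block is 89.3 mm from the bush and parallel to the row within 0.3°. The red spacer is last.

>>> {"op": "drive_tool", "data": {"commands": [[-0.6, -0.3, 0, 0, 0, 0], [-0.9, -0.5, 0, 0, 0, 0], [-0.9, -0.5, 0, 0, 0, 0], [-0.9, -0.5, 0, 0, 0, 0], [-0.9, -0.5, 0, 0, 0, 0], [-0.9, -0.5, 0, 0, 0, 0], [-0.9, -0.5, 0, 0, 0, 0], [-0.9, -0.5, 0, 0, 0, 0], [-0.6, -0.4, 0, 0, 0, 0], [-0.3, -0.03, 0, 0, 0, 0], [0, 0, 0, 0, 0, 0], [0, 0, 0, 0, 0, 0]], "gripper": 0.25}}

```text
time: 41.58
tool_pos: [0.4427, -0.3804, 0.1636]
ee_rot: [3.142, -0.001, 1.573]
wrist_force: [0.1, -0.8, 0.4]
width: 0.0704
finger_force: 0.0
```

```bash
python3 w.py w11; python3 - <<'E'
from blk import *;from meas import *
s=pickle.load(open('w11.pkl','rb'));H,S,V=hsv(s)
meas(s,'red',0,np.array((.441,-.298)))
E
```

```text
[ 0.4426 -0.3804  0.1637]
red 1713 mean [ 0.4406 -0.2974] circ [ 0.4407 -0.2973] d 0.0438 rect [ 0.4407 -0.2976] [0.0421 0.0424] 0.1
```

>>> {"op": "drive_tool", "data": {"commands": [[0.8, -0.03, 0, 0, 0, 0], [0.8, 0, 0.5, 0, 0, 0], [0.43, 0, 0.8, 0, 0, 0], [0, 0, 0.8, 0, 0, 0], [0, 0, 0.8, 0, 0, 0], [0, 0, 0.6, 0, 0, 0], [0, 0, 0.36, 0, 0, 0], [0, 0, 0, 0, 0, 0], [0, 0, 0, 0, 0, 0]]}}

```text
time: 42.75
tool_pos: [0.4415, -0.3009, 0.0107]
ee_rot: [3.14, 0.001, 1.571]
wrist_force: [-0.7, -0.0, -0.3]
width: 0.0705
finger_force: 0.0
```

>>> {"op": "drive_tool", "data": {"commands": [[0, 0, 0, 0, 0, 0], [0, 0, 0, 0, 0, 0], [0, 0, 0, 0, 0, 0], [0, 0, 0, 0, 0, 0], [0, 0, 0, 0, 0, 0]], "gripper": 1}}

```text
time: 43.38
tool_pos: [0.4409, -0.3007, 0.0099]
ee_rot: [3.141, 0.001, 1.571]
wrist_force: [0.2, -0.1, 2.1]
width: 0.0429
finger_force: 30.0
```

>>> {"op": "drive_tool", "data": {"commands": [[0, 0, -0.6, 0, 0, 0], [0, 0, -0.9, 0, 0, 0], [0, 0, -0.9, 0, 0, 0], [0.5, 0.1, -0.4, 0, 0, 0], [0.9, 0.2, 0, 0, 0, 0], [0.9, 0.2, 0, 0, 0, 0], [0.9, 0.2, 0, 0, 0, 0], [0.9, 0.2, 0, 0, 0, 0], [0.9, 0.2, 0, 0, 0, 0], [0.9, 0.2, 0, 0, 0, 0], [0.9, 0.2, 0, 0, 0, 0], [0.9, 0.2, 0, 0, 0, 0], [0.9, 0.06, 0, 0, 0, 0], [0.9, 0, 0, 0, 0, 0], [0.5, 0, 0, 0, 0, 0], [0.19, 0, 0, 0, 0, 0], [0, 0, 0, 0, 0, 0], [0, 0, 0.6, 0, 0, 0], [0, 0, 0.6, 0, 0, 0], [0, 0, 0, 0, 0, 0]]}}

```text
time: 45.88
tool_pos: [0.509, 0.1061, 0.071]
ee_rot: [-3.136, 0.001, 1.569]
wrist_force: [0.2, -0.9, -1.6]
width: 0.0433
finger_force: 30.0
```

>>> {"op": "drive_tool", "data": {"commands": [[0, 0, 0, 0, 0, 0], [0, 0, 0, 0, 0, 0]]}}

```text
time: 46.12
tool_pos: [0.512, 0.107, 0.0749]
ee_rot: [3.139, -0.0, 1.57]
wrist_force: [-0.2, -1.0, -1.0]
width: 0.043
finger_force: 30.0
```

>>> {"op": "drive_tool", "data": {"commands": [[0, -0.02, 0.2, 0, 0, 0], [0, 0, 0.15, 0, 0, 0], [0, 0, 0.05, 0, 0, 0], [0, 0, 0, 0, 0, 0], [0, 0, 0, 0, 0, 0]]}}

```text
time: 46.75
tool_pos: [0.5104, 0.1072, 0.0576]
ee_rot: [3.141, 0.0, 1.571]
wrist_force: [0.2, 0.4, -0.7]
width: 0.043
finger_force: 30.0
```

>>> {"op": "drive_tool", "data": {"commands": [[0, 0.015, 0.03, 0, 0, 0], [0, 0, 0, 0, 0, 0], [0, 0, 0, 0, 0, 0]]}}

```text
time: 47.12
tool_pos: [0.5109, 0.1072, 0.0563]
ee_rot: [3.142, 0.0, 1.571]
wrist_force: [0.2, 1.2, -0.6]
width: 0.0436
finger_force: 30.0
```

>>> {"op": "drive_tool", "data": {"commands": [[0, 0, 0, 0, 0, 0], [0, 0, 0, 0, 0, 0], [0, 0, 0, 0, 0, 0], [0, 0, 0, 0, 0, 0], [0, 0, -0.4, 0, 0, 0], [0, 0, -0.8, 0, 0, 0], [0, 0, -0.8, 0, 0, 0], [-0.8, 0, -0.8, 0, 0, 0], [-0.9, 0, 0, 0, 0, 0], [-0.7, 0, 0, 0, 0, 0], [0, 0, 0, 0, 0, 0], [0, 0, 0, 0, 0, 0]], "gripper": 0.25}}

```text
time: 48.62
tool_pos: [0.511, 0.0118, 0.169]
ee_rot: [3.141, -0.001, 1.571]
wrist_force: [0.1, -0.2, 0.4]
width: 0.0704
finger_force: 0.0
```

```bash
python3 w.py w12; python3 - <<'E'
from blk import *;from meas import *
s=pickle.load(open('w12.pkl','rb'));H,S,V=hsv(s);n=np.array((.51,.11))
meas(s,'red',.046,n)
y=(S>90)&(V>60)&(H>18)&(H<36);r=(S>90)&((H<8)|(H>172));g=(S>60)&(H>50)&(H<95);print('base',outer(s,y|r,.022,n),'mark',outer(s,g|y|r,.012,n))
E
```

```text
[0.5109 0.012  0.1687]
red 2264 mean [0.5099 0.1104] circ [0.5099 0.1102] d 0.0433 rect [0.5098 0.1103] [0.0416 0.0417] 44.4
base (array([0.5101, 0.1102]), np.float64(0.0579)) mark (array([0.5099, 0.1101]), np.float64(0.0735))
```

View pics/w12.png

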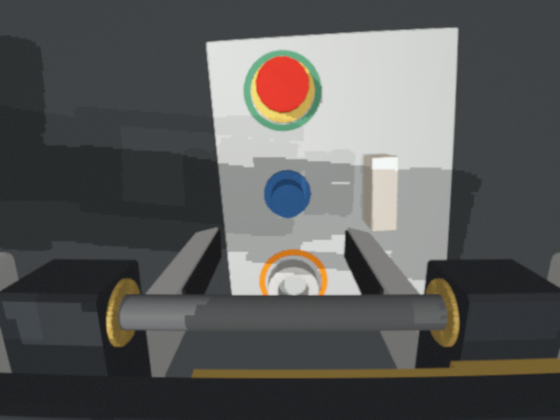

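The red spacer at (282,84) sits centred on the brass disc within 0.5 mm. The bush (287,193), block (380,192) and ring (293,285) are in place and the gripper is clear, so I'm handing in.

```bash
python3 -c "
from bench import *;print(close_job())"
```

```text
the job is handed in; nothing more can be done
None
```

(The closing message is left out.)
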